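# Seat a gas sample cylinder in its bench cradle and shut the gate

## Robot

A 6-joint arm with a two-finger parallel gripper is mounted at the origin on a cart in front of the work surface, level with it; the furniture and walls round the work are solid. World frame = base frame: x ahead of the robot, y to its left, z up, the work surface at z = 0. Lengths are in m, angles in rad, forces in N, time in s.
With the tool pointing down it reaches from about 0.275 to 0.875 m from the base axis. Payload 12.5 kg.
Tool frame: the origin (TCP) lies on the centre line of the jaws, within the pads' length; the fingertips stand r.finger_overhang ahead of it and the grasp point (between the pads) lies 3 mm ahead of it (r.finger_overhang is the distance from the TCP to the fingertips, in m); z points along the fingers, y is the direction in which the jaws open and shut (so a half turn about z gives the same grasp; the last joint's range is limited). The gripper opens to 85 mm and grips with 20 to 120 N. Pads are 22 mm wide; open, the fingers measure 114 mm over their backs; the gripper's body (76 mm by 85 mm) begins 54 mm behind the grasp point. The pads swing forward as they close: fully open they stand 13 mm farther back than shut.
Start: joints at [1.026, 0.351, 1.652, -0, 1.139, -0.085], TCP at [0.244, 0.493, 0.221] pointing down, gripper open.
Joint ranges: [-2.75, 2.75], [-0.79, 2.1], [0.01, 2.65], [-1.57, 4.71], [0.07, 3.14], [-2.87, 2.87]. Speed limits (rad/s): [2.22, 2.22, 2.79, 3.14, 3.14, 3.14].

## Interface

Orientations are given as a unit quaternion [x, y, z, w].
In Python, from cell import r, optics gives the robot as it stands. The module is installed in compiled form; this text tells all that it offers. Calls block until the motion is done:
- r.move_to(position, orientation): joint-space move of the TCP to a pose.
- r.move_linear(position, rot=None, vel=0.15): straight line of the TCP; rot=None keeps the orientation; vel is the mean speed in m/s.
- r.set_joints(angles): joint-space move.
- r.set_gripper(opening, squeeze=None): opening from 0.0 (shut) to 1.0 (fully open); squeeze is the grip in N (None keeps the last); returns when the fingers have stopped.
- r.sleep(seconds).
- r.inverse_kinematics(position, orientation): joint angles nearest the present ones, or None.
- optics.get_image(name): name is "scene" or "top"; returns a dict with "pixels" (480x640x3 uint8, red, green, blue), "depth" (480x640 float32, m along the optical axis (not along the pixel's ray), 0 where there is no reading), "fx", "fy", "cx", "cy" (pixels), "camera_from_world" (4x4, takes a point from world to camera coordinates). Camera axes: x right, y down, z forward; pixel columns grow to the right and rows downward; lengths in m; the calibration is good to about 2 mm. A picture is of the moment at which its call begins.
A pose or a line that the arm cannot do raises r.PlanningError and nothing moves.
- r.hand_in(): hands the job in, once; it reports no verdict.
Readings, each from a call of its own:
- r.current_t(): time.
- r.current_q(): joint angles.
- r.current_qvel(): joint speeds.
- r.current_effort(): joint torques, N m.
- r.current_tool_pos(): TCP position.
- r.current_ee_rot(): TCP orientation.
- r.current_contact_force(): force on the tool from outside, world axes, zero at the start.
- r.current_torque(): the same for the moment, N m.
- r.current_opening(): opening from 0.0 (shut) to 1.0 (fully open).
Only numpy, scipy, OpenCV 4.12 (cv2) and the standard library are available. Lean on these libraries where they do the work, as an engineer would, in place of code of your own. Each camera call takes 0.05 s, during which the arm holds its last target. There are 200 camera calls.

## Task

Get the steel sample cylinder ready for connection: swing open the gate of the aluminium bench cradle, stand the cylinder upright on the cradle's foot plate, right home in the V-shaped saddle, with its side outlet pointing straight out through the open front of the cradle, and let go of it. Then swing the gate fully shut across it so that it is held. Do not let the cylinder fall over, and leave the other things on the bench where they are.

Things in the scene. Friction and masses are not known exactly. Their poses are not given: they have to be found in the camera images.
- sample_cylinder: steel gas sample cylinder standing upright, 176 mm tall, 0.4 to 0.85 kg. Round body 41 mm in diameter, 15 to about 125 mm above the underside, then tapering to the neck at 140 mm; foot 26 mm in diameter. Origin at the underside, z up; the centre line is at x = 0, y = +4 mm; a side outlet points along -y
- cylinder_foot (a point): centre line of the sample cylinder at its underside; axes as the cylinder's
- cylinder_cap (a point): centre line of the cylinder at the middle of its black cap, 169 mm above the underside. The cap is round, 23 mm in diameter, 162 to 176 mm up; the neck below it is 16 mm in diameter from 150 to 162 mm and 22 mm from 140 to 150 mm. Cap and neck can be gripped from above with the fingers closing along the cylinder's x, clear of the outlet
- cylinder_outlet (a point): outer end of the level side outlet (13 mm in diameter), 28 mm from the cylinder's centre line, 157 mm above its underside
- cradle: aluminium bench cradle on a grey foot plate (124 x 112 mm, fixed to the bench). Origin on the bench under the centre line of a seated cylinder, z up. Its open front (mouth) faces its own -x; a cylinder goes in level along +x, between two cheeks at y = -40 and +40 mm (68 mm between them). Nothing but the gate's handle stands higher than 112 mm above the bench
- seat (a point): where the centre of a seated cylinder's underside belongs: on a rubber mat 10 mm above the bench; axes as the cradle's. The saddle's two upright black rubber faces stand at 45 degrees to either side of +x, each 20.5 mm from the seated centre line, 18 to 108 mm above the bench; they reach out to a mouth 58 mm wide at x = 0 and so guide the cylinder
- gate (a joint): gate angle, rad: 0 is fully shut, the flat steel bar (66 to 84 mm above the bench) straight across the mouth, its pad 2 mm clear of a cylinder that is fully home; grows to 2.1 as the free end swings out, away from the saddle (anticlockwise from above). From about 1.5 the mouth is clear for a cylinder coming straight in. Friction hinge, 0.08 N m: it stays where it is left
- gate_hinge (a point): foot of the gate's upright hinge pin, at bench height: x = -29.5, y = -40 mm in the cradle's frame. With the gate shut the bar runs from here along the cradle's +y; this point's own +y always points along the bar
- gate_grip (a point): on the axis of the gate's upright black handle, 115 mm from the hinge pin and 140 mm above the bench. The handle is round, about 15 mm in diameter, and stands on the bar's free end, from 80 to 156 mm above the bench; it can be pinched or pushed from above
- wash_bottle: white squeeze bottle with a red top, 64 x 87 x 186 mm; leave it alone
- flow_meter: grey hand meter lying flat, 121 x 67 x 30 mm; leave it alone
- spare_gauge: white round gauge lying on its back, 75 x 58 x 30 mm; leave it alone
- dropper: brown dropper bottle, 33 mm across, 102 mm high; leave it alone
Mind the look-alikes: they are no part of the job. Leave any orange look-alike of the sample_cylinder alone.

How it is judged:
On the way, in this order (a step that is already met when the one before it is completed fails the run):
1. the gate is swung open (more than 0.7 rad) (value of joint gate above 0.7 rad), for 0.2 s.
2. with the gate still open (more than 0.4 rad), the cylinder stands upright on the cradle's foot plate in the saddle, within 10 mm of home, and the robot has let go of it (value of joint gate above 0.4 rad and horizontal distance between cylinder_foot and seat below 0.01 m and z of cylinder_foot in the frame of seat below 0.003 m and angle between sample_cylinder's own z axis and vertical below 0.09 rad and contact force between the fingers and sample_cylinder below 0.1 N), for 0.2 s.
At the end, for the whole second after the job is handed in: gate shut (under 0.06 rad); cylinder upright (0.08 rad) on the foot plate (under 3 mm off it), foot centre within 7 mm of the seat, outlet pointing out of the front (its end 20 mm or more ahead of the seat and within 11 mm of the cradle's centre line); all at rest (value of joint gate below 0.06 rad and horizontal distance between cylinder_foot and seat below 0.007 m and z of cylinder_foot in the frame of seat below 0.003 m and angle between sample_cylinder's own z axis and vertical below 0.08 rad and x of cylinder_outlet in the frame of seat below -0.02 m and y of cylinder_outlet in the frame of seat between -0.011 and 0.011 m and linear speed of sample_cylinder below 0.01 m/s and velocity of joint gate below 0.05 rad/s); the robot touches nothing.
It fails at once if the cylinder is tipped more than 0.7 rad (angle between sample_cylinder's own z axis and vertical above 0.7 rad).
It fails at once if a bystander is moved more than 25 mm (distance of any of wash_bottle, flow_meter, spare_gauge, dropper from where it was at the start of the episode above 0.025 m).
It also fails if it takes over 72 s, if anything falls off the work surface, if the arm or the gripper's body presses on something with over 40 N, if the wrist force passes 120 N, or if a joint passes its speed limit or range.

## Working session

There is one attempt and no reset: what is moved stays moved. The work goes in short steps, each a Python script; the robot and the scene stay as the last script left them, time stands still between calls to the robot, and variables do not carry over. Pictures are saved under pics/ and viewed, about 8 in all and at most 12, crops included, and the job is handed in when it is done.

```bash
mkdir -p pics
cat > h.py <<'E'
import numpy as np, cv2
from cell import r, optics
def snap(n, tag):
    d=optics.get_image(n); cv2.imwrite(f"pics/{tag}.png", d["pixels"][...,::-1])
    np.savez(f"pics/{tag}.npz", **d); return d
def cloud(d):
    z=d["depth"]; v,u=np.mgrid[:480,:640]
    P=np.stack([(u-d["cx"])/d["fx"]*z,(v-d["cy"])/d["fy"]*z,z,np.ones_like(z)],-1)
    W=P@np.linalg.inv(d["camera_from_world"]).T
    W=W[...,:3]; W[z<=0]=np.nan; return W
E
python3 - <<'E'
from h import *
for n in ("scene","top"):
    d=snap(n,n+"0"); print(n,d["fx"],d["cx"],d["cy"]); print(np.linalg.inv(d["camera_from_world"]).round(3))
print(r.finger_overhang,r.current_t(),r.current_ee_rot(),r.current_tool_pos())
E
```

```text
scene 571.4284834557482 314.8537658126099 228.9280796970068
[[ 0.945  0.186 -0.27   0.826]
 [ 0.327 -0.492  0.807 -0.862]
 [ 0.018 -0.851 -0.525  0.645]
 [ 0.     0.     0.     1.   ]]
top 456.6116278829095 313.65952162198397 238.54244396082444
[[-0.09  -0.974  0.21   0.366]
 [-0.996  0.088 -0.018 -0.022]
 [-0.001 -0.21  -0.978  0.993]
 [ 0.     0.     0.     1.   ]]
0.022 0.1 [ 2.27875234e-01  9.73690198e-01 -4.97130759e-04 -1.71836307e-04] [0.24388437 0.49262787 0.22082376]
```

View pics/scene0.png

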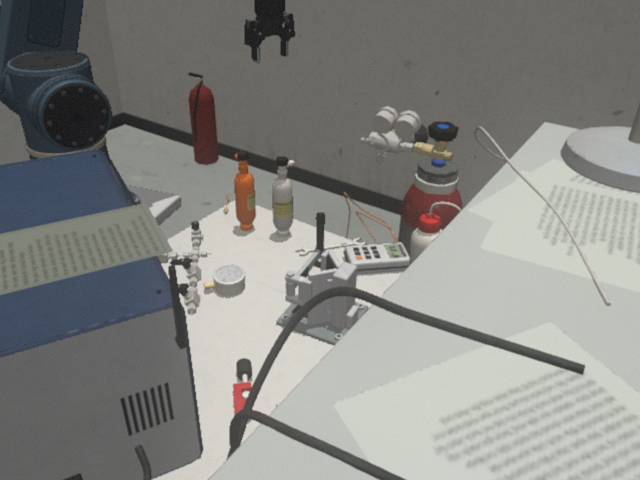

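View pics/top0.png

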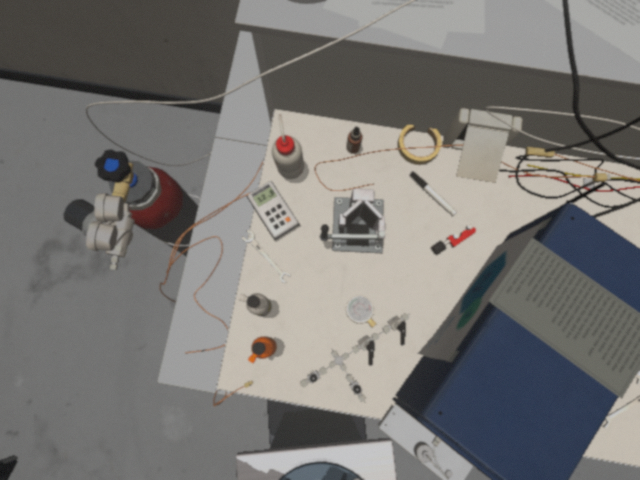

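The top view shows the steel cylinder at about (258,303), the orange decoy at (262,347), the cradle at (357,222) with its mouth towards the robot, and the gate handle at (325,232). Next I'll enlarge these areas and measure.

Run:
```python
from h import *
T=np.load("pics/top0.npz");S=np.load("pics/scene0.npz")
a=cv2.resize(T["pixels"][180:260,310:400],None,fx=4.4,fy=4.4,interpolation=2)
b=cv2.resize(T["pixels"][280:330,230:290],None,fx=5.8,fy=5.8,interpolation=2)
c=cv2.resize(S["pixels"][200:345,270:380],None,fx=3,fy=3,interpolation=2)
e=cv2.resize(S["pixels"][145:245,255:310],None,fx=3,fy=3,interpolation=2)
M=np.zeros((600,800,3),np.uint8)
M[:352,:396]=a[:352,:396]
M[355:355+245,:348]=b[:245]
M[:435,400:730]=c[:435]
M[436:600,400:565]=e[:164]
cv2.imwrite("pics/crop1.png",M[...,::-1])
WT=cloud(T)
for v in range(195,256,6): print(v,[ (u,)+tuple((WT[v,u]*1000).round().tolist()) for u in range(320,392,9)])
for v in range(290,318,4): print(v,[ (u,)+tuple((WT[v,u]*1000).round().tolist()) for u in range(240,274,5)])
```

```text
195 [(320, 679.0, -63.0, -2.0), (329, 677.0, -83.0, 1.0), (338, nan, nan, nan), (347, 674.0, -124.0, -2.0), (356, 638.0, -131.0, 109.0), (365, 635.0, -149.0, 112.0), (374, 667.0, -185.0, 1.0), (383, 667.0, -206.0, -3.0)]
201 [(320, 665.0, -62.0, -0.0), (329, 663.0, -82.0, -0.0), (338, 657.0, -101.0, 12.0), (347, 658.0, -122.0, 5.0), (356, 626.0, -130.0, 105.0), (365, 622.0, -147.0, 113.0), (374, 651.0, -182.0, 9.0), (383, 649.0, -202.0, 8.0)]
207 [(320, 651.0, -61.0, -3.0), (329, 649.0, -81.0, -1.0), (338, 645.0, -100.0, 6.0), (347, 642.0, -120.0, 10.0), (356, 613.0, -128.0, 108.0), (365, 612.0, -147.0, 105.0), (374, 608.0, -164.0, 114.0), (383, 637.0, -202.0, 3.0)]
213 [(320, 636.0, -59.0, 1.0), (329, 634.0, -79.0, 2.0), (338, 630.0, -99.0, 10.0), (347, 602.0, -109.0, 108.0), (356, 611.0, -132.0, 69.0), (365, 608.0, -150.0, 73.0), (374, 597.0, -163.0, 108.0), (383, 625.0, -201.0, -5.0)]
219 [(320, 623.0, -58.0, -1.0), (329, 622.0, -78.0, -3.0), (338, 617.0, -98.0, 6.0), (347, 595.0, -110.0, 87.0), (356, 614.0, -138.0, 5.0), (365, 605.0, -154.0, 33.0), (374, 589.0, -164.0, 91.0), (38
[... 1998 characters left out ...]
50, 437.0, 87.0, 175.0), (255, 436.0, 78.0, 174.0), (260, 438.0, 72.0, 144.0), (265, 439.0, 65.0, 123.0), (270, 445.0, 63.0, 41.0)]
306 [(240, 445.0, 132.0, -1.0), (245, 444.0, 121.0, 2.0), (250, 430.0, 87.0, 175.0), (255, 429.0, 78.0, 177.0), (260, 432.0, 74.0, 131.0), (265, 432.0, 66.0, 120.0), (270, 435.0, 62.0, 62.0)]
310 [(240, 437.0, 133.0, -1.0), (245, 436.0, 122.0, 1.0), (250, 426.0, 94.0, 125.0), (255, 425.0, 85.0, 127.0), (260, 425.0, 76.0, 125.0), (265, 425.0, 68.0, 110.0), (270, 429.0, 65.0, 36.0)]
314 [(240, 428.0, 133.0, 3.0), (245, 427.0, 122.0, -0.0), (250, 426.0, 111.0, 2.0), (255, 418.0, 86.0, 118.0), (260, nan, nan, nan), (265, 420.0, 74.0, 56.0), (270, 423.0, 69.0, -1.0)]
```

View pics/crop1.png

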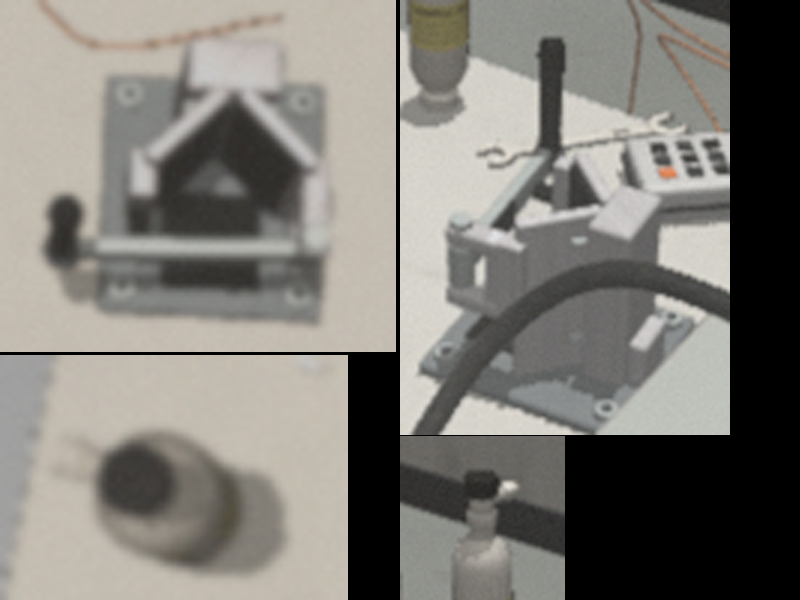

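The crops show the gate bar shut across the mouth, with the hinge at the right (−y) and the handle at the left. The outlet points up-left in the top view. Now I'll fit the cradle pose from the V faces, the plate and the bar, and the cylinder pose from the cap and outlet.

```bash
cat >> h.py <<'E'
def ray(d,uv,z):
    uv=np.atleast_2d(uv).astype(float); M=np.linalg.inv(d["camera_from_world"])
    D=np.c_[(uv[:,0]-d["cx"])/d["fx"],(uv[:,1]-d["cy"])/d["fy"],np.ones(len(uv))]@M[:3,:3].T
    return M[:3,3]+D*((z-M[2,3])/D[:,2])[:,None]
def Rz(a): return np.array([[np.cos(a),-np.sin(a)],[np.sin(a),np.cos(a)]])
def loc(W,o,yaw): # world xy -> local
    return (W[...,:2]-o)@Rz(yaw)
E
python3 - <<'E'
from h import *
T=dict(np.load("pics/top0.npz"));S=dict(np.load("pics/scene0.npz"))
WT=cloud(T)
# bar
m=(WT[...,2]>.076)&(WT[...,2]<.092)&(WT[...,0]>.53)&(WT[...,0]<.58)&(WT[...,1]<-.055)&(WT[...,1]>-.165)
p=WT[m]; k=np.polyfit(p[:,1],p[:,0],1); yaw=-np.arctan(k[0]); print("bar",len(p),k,"yaw",yaw, "z",p[:,2].mean(), "resid",np.std(p[:,0]-np.polyval(k,p[:,1])))
# plate
g=(WT[...,2]>.003)&(WT[...,2]<.017)&(abs(WT[...,0]-.6)<.09)&(abs(WT[...,1]+.14)<.08)
hsv=cv2.cvtColor(T["pixels"],cv2.COLOR_RGB2HSV)
reg=np.zeros((480,640),bool);reg[190:262,328:392]=1
pm=(reg&(hsv[...,2]<165)).astype(np.uint8)
pm=cv2.morphologyEx(pm,cv2.MORPH_OPEN,np.ones((3,3),np.uint8))
for zz in (.008,):
  vv,uu=np.nonzero(pm); P=ray(T,np.c_[uu,vv],zz)
  L=P[:,:2]@Rz(yaw)
  print("plate local bounds",[np.percentile(L[:,i],[.5,2,98,99.5]).round(4) for i in (0,1)])
# V faces
o=np.array([.588,-.138])
for it in range(4):
  q=loc(WT,o,yaw); res=[]
  for s in (1,-1):
    n=np.array([1,s])/2**.5; t=np.array([1,-s])/2**.5 ; 
    dist=q@n; al=q@np.array([-s,1])/2**.5*1
    m=(WT[...,2]>.022)&(WT[...,2]<.10)&(abs(dist-.0205)<.006)&(abs(q@np.array([1,-s])/2**.5)<.018)
    d=dist[m]; res.append(np.median(d)); print(it,s,m.sum(),np.median(d),d.std())
  e=np.array(res)-.0205
  o=o+Rz(yaw)@np.array([(e[0]+e[1])/2**.5,(e[0]-e[1])/2**.5]); print("o",o)
# cylinder
dk=(hsv[...,2]<75);reg=np.zeros((480,640),bool);reg[290:316,245:266]=1
dk&=reg; n,l,st,c=cv2.connectedComponentsWithStats(dk.astype(np.uint8)); print(st[1:],c[1:])
for i in range(1,n):
  if st[i,4]>20:
    print("cap", ray(T,c[i],.176),ray(T,c[i],.169))
q=WT[290:320,236:275]; m=(q[...,2]>.171)&(q[...,2]<.182); print("cap depth",m.sum(),np.median(q[m],0), q[m].min(0),q[m].max(0))
c0=np.median(q[m],0)
m=(q[...,2]>.15)&(q[...,2]<.169)&(np.hypot(q[...,0]-c0[0],q[...,1]-c0[1])>.015)&(np.hypot(q[...,0]-c0[0],q[...,1]-c0[1])<.035)
print("outlet",m.sum(),q[m].round(4))
print("head of hsv around outlet"); print(hsv[292:302,236:250,2])
E
```

```text
bar 276 [0.09254818 0.57208382] yaw -0.0922852997510145 z 0.08240100730599631 resid 0.004736353792090055
plate local bounds [array([0.5487, 0.5509, 0.6707, 0.6745]), array([-0.141 , -0.137 , -0.0243, -0.0177])]
0 1 97 0.022321205248893333 0.0010787566805002297
0 -1 163 0.02176304833492185 0.0007282443741044481
o [ 0.59020799 -0.13780798]
1 1 88 0.020383998163319584 0.0006814590726811302
1 -1 162 0.020556746159697485 0.000735188433701408
o [ 0.59015501 -0.13792575]
2 1 87 0.020493775735067048 0.0006838957936365071
2 -1 162 0.02050000000000003 0.0007351884337014081
o [ 0.59015022 -0.13792973]
3 1 87 0.020500000000000025 0.0006838957936365069
3 -1 162 0.02050000000000003 0.000735188433701408
o [ 0.59015022 -0.13792973]
[[248 296  11  11  95]] [[253.21052632 301.14736842]]
cap [[0.43783926 0.08088558 0.176     ]] [[0.43845112 0.0817646  0.169     ]]
cap depth 131 [0.43828157 0.08253232 0.17499054] [0.42752279 0.07222033 0.17143295] [0.44943357 0.09385673 0.17919284]
outlet 50 [[0.4542 0.1059 0.1606]
 [0.454  0.1041 0.1611]
 [0.4538 0.1022 0.1616]
 [0.4538 0.1005 0.1603]
 [0.4525 0.1061 0
[... 1004 characters left out ...]
98 0.1574]
 [0.4427 0.0976 0.1598]
 [0.4414 0.1018 0.1569]
 [0.441  0.0979 0.1587]]
head of hsv around outlet
[[164 181 193 196 195 193 193 194 195 195 195 195 196 195]
 [159 181 193 194 191 186 188 187 187 192 193 195 193 195]
 [167 183 194 193 188 184 182 177 177 184 189 191 192 188]
 [178 188 193 194 190 188 182 176 172 171 180 184 177 166]
 [183 191 193 193 191 190 188 181 176 167 164 162 144 124]
 [183 193 193 192 191 190 191 183 179 174 165 141 109  83]
 [182 194 191 188 185 187 187 183 180 180 166 128  90  69]
 [185 190 186 180 178 180 184 180 178 177 155 113  77  65]
 [192 193 188 178 175 177 178 174 173 166 140 100  71  61]
 [193 196 192 188 185 183 181 174 172 164 131  92  69  60]]
```

```bash
cat >> h.py <<'E'
O=np.array([.5902,-.1379]); YAW=-.0922
def W(x,y): return O+Rz(YAW)@np.array([x,y])
def down(ydir):  # tool down, jaw axis (tool y) at world angle ydir
    a=ydir+np.pi/2; return np.array([np.cos(a/2),np.sin(a/2),0,0])
HG=np.array([-.0295,-.040])
def handle(th,rad=.115): return W(*(HG+rad*np.array([-np.sin(th),np.cos(th)])))
def st(tag=""):
    print(tag,"t",round(r.current_t(),2),"p",r.current_tool_pos().round(4),"F",np.round(r.current_contact_force(),1),"open",round(r.current_opening(),3),flush=True)
E
python3 - <<'E'
from h import *
T=dict(np.load("pics/top0.npz")); WT=cloud(T)
q=WT[215:250,305:345]; m=(q[...,2]>.145)&(q[...,2]<.165); print("handle top",m.sum(),np.median(q[m],0),"pred",handle(0))
for th in (0,.9,1.75):
    for z in (.143,.26):
        print(th,z,r.inverse_kinematics([*handle(th),z],down(YAW+th)))
for p,y in (([.4383,.082,.173],-.436),([.4383,.082,.33],-.436),([*W(-.012,0),.33],YAW+np.pi/2),([*W(0,0),.182],YAW+np.pi/2)): print(r.inverse_kinematics(p,down(y)))
r.set_gripper(.45,20)
p=r.current_tool_pos(); r.move_linear([p[0],p[1],.30],vel=.25); st()
r.move_to([*handle(0),.26],down(YAW)); st()
E
```

```text
handle top 60 [ 0.56453411 -0.0587683   0.15333814] pred [ 0.56773051 -0.06050251]
0 0.143 [-1.87702549e-01  4.78986097e-01  1.66975215e+00 -4.44089210e-16
  9.92854410e-01 -9.55025492e-02]
0 0.26 [-1.87702549e-01  3.52814502e-01  1.54976379e+00 -4.44089210e-16
  1.23901436e+00 -9.55025492e-02]
0.9 0.143 [-2.95195107e-01  3.35998848e-01  1.89565680e+00 -4.44089210e-16
  9.09937009e-01 -1.10299511e+00]
0.9 0.26 [-2.95195107e-01  1.87938839e-01  1.76882798e+00 -4.44089210e-16
  1.18482583e+00 -1.10299511e+00]
1.75 0.143 [-4.93034974e-01  3.29635258e-01  1.90518467e+00 -4.44089210e-16
  9.06772724e-01 -2.15083497e+00]
1.75 0.26 [-4.93034974e-01  1.80546668e-01  1.77791185e+00 -4.44089210e-16
  1.18313413e+00 -2.15083497e+00]
[ 8.04760936e-02  2.26121336e-01  1.95925555e+00 -4.44089210e-16
  9.56215771e-01  5.16476094e-01]
[ 8.04760936e-02  5.50077434e-02  1.74801045e+00 -4.44089210e-16
  1.33857446e+00  5.16476094e-01]
[-3.10631626e-01  3.49989036e-01  1.38463443e+00 -4.44089210e-16
  1.40696919e+00 -1.78922795e+00]
[-3.06327832e-01  4.92318867e-01  1.53954142e+00 -4.44089210e-16
  1.10973236e+00 -1.78492416e+00]
 t 1.09 p [0.2441 0.4929 0.3005] F [-0.2 -1.  -1.3] open 0.448
 t 3.38 p [ 0.5678 -0.0597  0.2601] F [0.1 0.4 0.5] open 0.45
```

Run:
```python
from h import *
h=handle(0)-[.002,-.001]
r.move_linear([*h,.26],vel=.15); r.move_linear([*h,.145],vel=.15); st("down")
r.set_gripper(0,25); st("pinch")
c=np.array(h)
for th in np.arange(.12,1.75,.12):
    r.move_linear([*(handle(th)-[.0,0]),.145],rot=down(YAW+th),vel=.12)
    F=r.current_contact_force()
    if np.hypot(F[0],F[1])>25: st("FORCE %.2f"%th); break
st("end %.2f"%th)
r.set_gripper(.45); p=r.current_tool_pos(); r.move_linear([p[0],p[1],.27],vel=.2)
st(); r.move_linear([.44,.10,.33],rot=down(-.436),vel=.3)
snap("top","top1"); st()
```

```text
down t 4.55 p [ 0.5662 -0.0596  0.1459] F [-0.1  0.9  0.3] open 0.449
pinch t 5.0 p [ 0.566  -0.0595  0.1455] F [-0.3 -0.2  3.5] open 0.001
end 1.68 t 8.73 p [ 0.4423 -0.1764  0.1449] F [ 0.2  0.4 -0.2] open -0.001
 t 9.96 p [ 0.4417 -0.1766  0.269 ] F [-0.2  0.6  0.8] open 0.453
 t 12.27 p [0.44   0.0998 0.3299] F [ 0.8 -0.8 -0.2] open 0.449
```

View pics/top1.png

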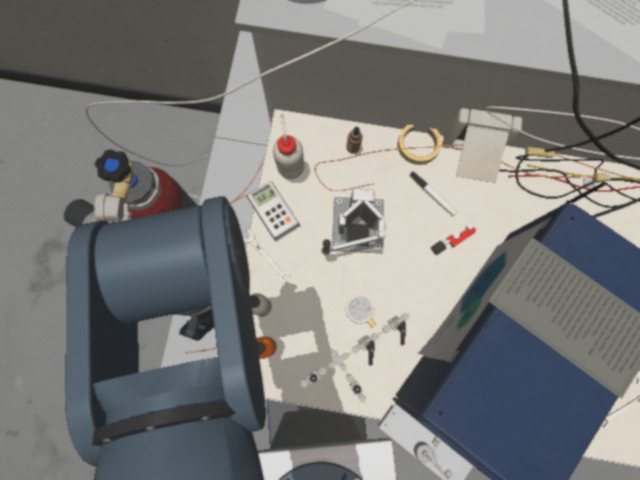

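The jaws closed to zero, so the pinch missed the handle. The gate only moved to about 0.15–0.2 rad (handle now near (326,246)). I'll measure the handle in both views before retrying.

Run:
```python
from h import *
S=dict(np.load("pics/scene0.npz"));T0=dict(np.load("pics/top0.npz"));T1=dict(np.load("pics/top1.npz"))
S1=snap("scene","scene1")
for nm,d,(u0,u1,v0,v1) in (("S0",S,(305,335,205,255)),("S1",S1,(270,345,205,270)),("T0",T0,(312,334,218,242)),("T1",T1,(312,340,225,260))):
    g=d["pixels"][v0:v1,u0:u1].max(-1); C=cloud(d)[v0:v1,u0:u1]
    m=(g<75)&(C[...,2]>.085)&(C[...,2]<.17)
    p=C[m]; print(nm,m.sum())
    for z in np.arange(.09,.165,.012):
        s=p[abs(p[:,2]-z)<.006]
        if len(s)>3: print("  z%.3f"%z,len(s),s[:,:2].mean(0).round(4),s[:,:2].min(0).round(3),s[:,:2].max(0).round(3))
WT=cloud(T1)
m=(WT[...,2]>.076)&(WT[...,2]<.092)&(WT[...,0]>.5)&(WT[...,0]<.58)&(WT[...,1]<-.065)&(WT[...,1]>-.15)
p=WT[m]; k=np.polyfit(p[:,1],p[:,0],1); print("bar1",m.sum(),k,"theta",-np.arctan(k[0])-YAW)
a=cv2.resize(S1["pixels"][180:340,230:390],None,fx=3.7,fy=3.7,interpolation=2); cv2.imwrite("pics/crop2.png",a[...,::-1])
```

```text
S0 244
  z0.090 30 [ 0.5688 -0.0631] [ 0.564 -0.066] [ 0.573 -0.056]
  z0.102 31 [ 0.5682 -0.063 ] [ 0.563 -0.067] [ 0.572 -0.058]
  z0.114 35 [ 0.5682 -0.0635] [ 0.563 -0.068] [ 0.572 -0.06 ]
  z0.126 38 [ 0.5684 -0.0632] [ 0.564 -0.069] [ 0.573 -0.056]
  z0.138 42 [ 0.5696 -0.0637] [ 0.563 -0.069] [ 0.574 -0.056]
  z0.150 56 [ 0.5687 -0.0638] [ 0.562 -0.068] [ 0.575 -0.057]
  z0.162 12 [ 0.5678 -0.0614] [ 0.563 -0.065] [ 0.571 -0.057]
S1 298
  z0.090 37 [ 0.5543 -0.0769] [ 0.534 -0.123] [ 0.605 -0.06 ]
  z0.102 55 [ 0.5704 -0.0915] [ 0.535 -0.135] [ 0.614 -0.06 ]
  z0.114 61 [ 0.5731 -0.0941] [ 0.534 -0.139] [ 0.618 -0.059]
  z0.126 37 [ 0.5393 -0.0641] [ 0.534 -0.069] [ 0.544 -0.059]
  z0.138 43 [ 0.5402 -0.0643] [ 0.533 -0.069] [ 0.545 -0.056]
  z0.150 54 [ 0.5401 -0.0644] [ 0.534 -0.069] [ 0.546 -0.058]
  z0.162 11 [ 0.5392 -0.0621] [ 0.535 -0.066] [ 0.543 -0.058]
T0 65
  z0.090 10 [ 0.561  -0.0589] [ 0.56  -0.063] [ 0.564 -0.053]
  z0.102 6 [ 0.561  -0.0581] [ 0.56  -0.063] [ 0.562 -0.055]
  z0.114 5 [ 0.5605 -0.0585] [ 0.56  -0.062] [ 0.561 -0.055]
  z0.126 5 [ 0.5603 -0.0583] [ 0.56  -0.062] [ 0.561 -0.054]
  z0.138 4 [ 0.5596 -0.057 ] [ 0.559 -0.06 ] [ 0.561 -0.054]
  z0.150 32 [ 0.5632 -0.0588] [ 0.559 -0.064] [ 0.569 -0.054]
T1 51
  z0.090 7 [ 0.5315 -0.06  ] [ 0.531 -0.064] [ 0.532 -0.056]
  z0.102 5 [ 0.5317 -0.06  ] [ 0.531 -0.064] [ 0.532 -0.056]
  z0.114 5 [ 0.5315 -0.0597] [ 0.531 -0.064] [ 0.532 -0.056]
  z0.138 6 [ 0.5304 -0.0587] [ 0.53  -0.063] [ 0.531 -0.055]
  z0.150 25 [ 0.5339 -0.0596] [ 0.529 -0.063] [ 0.54  -0.055]
bar1 226 [-0.09769898  0.53765444] theta 0.18958990434972176
```

View pics/crop2.png

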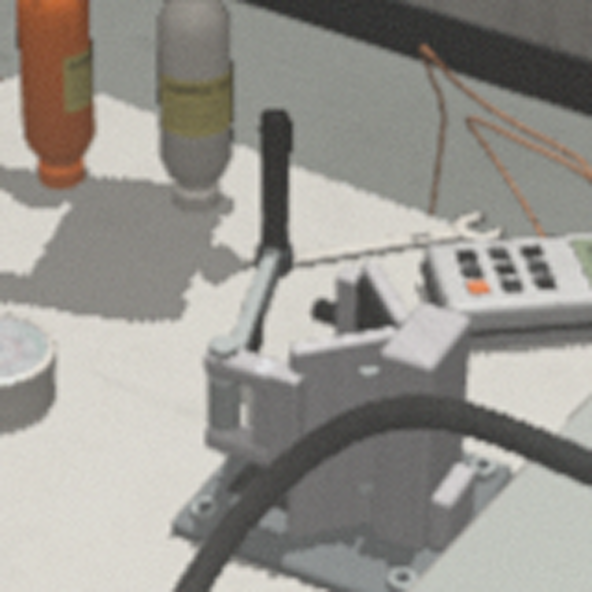

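Run:
```python
from h import *
for nm,tcp,yd in (("scene0",[.2439,.4926,.2208],np.radians(63.7)),("scene1",[.44,.0998,.33],-.436)):
    d=dict(np.load(f"pics/{nm}.npz")); C=cloud(d)
    c=d["camera_from_world"]@[*tcp,1]; print(nm,"tcp px",d["fx"]*c[0]/c[2]+d["cx"],d["fy"]*c[1]/c[2]+d["cy"])
    q=C-np.array(tcp); e=np.array([np.cos(yd),np.sin(yd)]); n=np.array([-e[1],e[0]])
    a=q[...,:2]@e; b=q[...,:2]@n; m=(np.hypot(a,b)<.09)&(abs(q[...,2])<.1)
    for z in np.arange(-.035,.07,.01):
        s=m&(abs(q[...,2]-z)<.005)
        if s.sum()>2: print(" z%+.3f n%d jaw"%(z,s.sum()),np.sort(a[s])[::max(1,s.sum()//9)].round(3),"perp",np.percentile(b[s],[5,50,95]).round(3))
p=r.current_tool_pos(); print(p,r.current_ee_rot(),down(-.436))
```

```text
scene0 tcp px 270.50329018642975 68.72265969434673
 z+0.025 n20 jaw [-0.05  -0.049 -0.048 -0.047 -0.044 -0.044  0.044  0.045  0.047  0.047] perp [-0.008  0.     0.011]
 z+0.035 n60 jaw [-0.057 -0.054 -0.052 -0.048 -0.045  0.038  0.042  0.043  0.045  0.047] perp [-0.011 -0.004  0.01 ]
 z+0.045 n67 jaw [-0.06  -0.057 -0.055 -0.051 -0.048 -0.042  0.042  0.044  0.045  0.051] perp [-0.012 -0.004  0.007]
 z+0.055 n67 jaw [-0.058 -0.055 -0.053 -0.051 -0.049 -0.043  0.041  0.043  0.044  0.051] perp [-0.012 -0.004  0.009]
 z+0.065 n67 jaw [-0.06  -0.057 -0.053 -0.049 -0.041  0.042  0.044  0.044  0.046  0.051] perp [-0.013 -0.003  0.01 ]
scene1 tcp px 284.389332858465 77.97503887495583
 z+0.015 n64 jaw [-0.028 -0.022 -0.021 -0.021 -0.02   0.021  0.023  0.023  0.025  0.028] perp [-0.011 -0.004  0.009]
 z+0.025 n135 jaw [-0.036 -0.024 -0.022 -0.021 -0.02   0.02   0.025  0.029  0.031] perp [-0.012 -0.005  0.007]
 z+0.035 n138 jaw [-0.034 -0.023 -0.022 -0.02  -0.019  0.022  0.026  0.029  0.031  0.032] perp [-0.012 -0.005  0.009]
 z+0.045 n140 jaw [-0.035 -0.023 -0.021 -0.02  -0.019  0.021  0.024  0.029  0.031  0.032] perp [-0.012 -0.005  0.007]
 z+0.055 n133 jaw [-0.051 -0.028 -0.024 -0.023 -0.022 -0.02   0.023  0.029  0.031  0.035] perp [-0.013 -0.006  0.009]
 z+0.065 n264 jaw [-0.056 -0.043 -0.03  -0.025 -0.021  0.023  0.031  0.046  0.049  0.052] perp [-0.013 -0.009  0.01 ]
[0.43998761 0.09981019 0.32993444] [ 8.43305389e-01  5.37434663e-01 -5.60582463e-05 -1.93534260e-05] [0.84330216 0.53743974 0.         0.        ]
```

The depth data explains the miss. The fingertips sit about 30 mm higher than `finger_overhang` and the reported TCP imply: at full opening they are about +20 mm above the TCP, where 9 mm below it was expected. Laterally they agree. I'll pin down the vertical offset, confirm it with a gentle touch on bare bench, then retry.

Run:
```python
from h import *
for nm,tcp in (("scene0",[.2439,.4926,.2208]),("scene1",[.44,.0998,.33])):
    d=dict(np.load(f"pics/{nm}.npz")); q=cloud(d)-np.array(tcp)
    m=(np.hypot(q[...,0],q[...,1])<.065)&(abs(q[...,2])<.06); print(nm,np.percentile(q[m][:,2],[.5,1,2,5]).round(4))
# bench touch, shut fingers, at open spot in front of cradle (away from things)
x,y=W(-.19,.07); r.set_gripper(0,25)
r.move_linear([x,y,.20],rot=down(YAW+.19),vel=.3); st("over")
r.move_linear([x,y,.04],vel=.2)
f0=r.current_contact_force()[2]; z=.04
while z>-.03:
    z-=.003; r.move_linear([x,y,z],vel=.05); f=r.current_contact_force()[2]-f0
    if abs(f)>4: break
st("touch df %.1f z %.3f"%(f,z))
r.move_linear([x,y,.06],vel=.2)
```

```text
scene0 [0.0263 0.0264 0.0269 0.0284]
scene1 [0.014  0.0146 0.0148 0.017 ]
over t 13.64 p [ 0.4079 -0.0505  0.2006] F [ 0.3  0.3 -0.1] open 0.001
touch df 26.6 z -0.011 t 18.84 p [ 0.4078 -0.0508 -0.0101] F [-5.5  1.5 27.1] open 0.0
```

The touch confirms it: with the jaws shut the tips are about 9 mm behind the TCP, so all heights need a correction of about −31 mm. Retrying the gate.

```bash
echo 'DZ=-.028  # TCP z = grasp-point height + DZ (measured)' >> h.py
python3 - <<'E'
from h import *
h=handle(.19)-[.001,0]; print(h)
p=r.current_tool_pos(); r.set_gripper(.5,25); r.move_linear([p[0],p[1],.15],vel=.3)
r.move_linear([*h,.15],vel=.3); z=.138+DZ
r.move_linear([*h,z],vel=.15); st("down")
r.set_gripper(0,25); st("pinch")
if r.current_opening()>.08:
    for th in np.arange(.34,1.77,.15):
        r.move_linear([*handle(th),z],rot=down(YAW+th),vel=.15)
        F=r.current_contact_force()
        if np.hypot(F[0],F[1])>25: st("FORCE %.2f"%th); break
    st("end %.2f"%th)
r.set_gripper(.4); p=r.current_tool_pos(); r.move_linear([p[0],p[1],.20],vel=.3); st()
snap("scene","scene2")
S=dict(np.load("pics/scene2.npz")); C=cloud(S); q=loc(C,O,YAW)
m=(S["pixels"].max(-1)<75)&(C[...,2]>.09)&(C[...,2]<.158)&(np.hypot(q[...,0]-HG[0],q[...,1]-HG[1])<.14)&(np.hypot(q[...,0]-HG[0],q[...,1]-HG[1])>.09)
print(m.sum(),np.median(q[m],0), "pred",HG+.115*np.array([-np.sin(th),np.cos(th)]))
E
```

```text
[ 0.54491344 -0.0605636 ]
down t 21.31 p [ 0.5442 -0.0605  0.1101] F [ 0.4 -0.1  0.2] open 0.501
pinch t 21.67 p [ 0.5455 -0.0606  0.111 ] F [-1.   1.4  6.1] open 0.177
end 1.69 t 24.67 p [ 0.443  -0.1787  0.111 ] F [ 0.3 -0.1  8.1] open 0.175
 t 25.44 p [ 0.4422 -0.1778  0.2006] F [-0.1 -0.9 -0.5] open 0.403
238 [-0.14178561 -0.05815972] pred [-0.14368392 -0.05367598]
```

Run:
```python
from h import *
yd=np.radians(65-90); c=[.4383,.082]; z=.168+DZ
r.set_gripper(.5,60)
r.move_linear([*c,.22],rot=down(yd),vel=.3); st("over")
r.move_linear([*c,z],vel=.15); st("down")
r.set_gripper(0,60); st("grip")
if .2<r.current_opening()<.4:
    r.move_linear([*c,z+.145],vel=.2); st("lift")
    r.move_linear([*W(-.012,0),z+.145],rot=down(YAW+np.pi/2),vel=.2); st("above")
    snap("scene","scene3"); snap("top","top3")
    S=dict(np.load("pics/scene3.npz"));T=dict(np.load("pics/top3.npz"))
    M=np.zeros((480,800,3),np.uint8)
    M[:,:400]=cv2.resize(S["pixels"][60:300,220:420],(400,480)); M[:,400:]=cv2.resize(T["pixels"][110:290,270:420],(400,480))
    cv2.imwrite("pics/crop3.png",M[...,::-1])
```

```text
over t 27.98 p [0.4383 0.0818 0.22  ] F [-0.6 -1.3 -0. ] open 0.5
down t 28.67 p [0.4387 0.082  0.1406] F [-0.3  0.9  0.9] open 0.502
grip t 29.0 p [0.4391 0.0821 0.1411] F [-0.6 -0.   6.7] open 0.243
lift t 29.88 p [0.4376 0.082  0.2837] F [-0.3  0.4 -5.6] open 0.249
above t 31.96 p [ 0.5781 -0.1366  0.2848] F [ 0.4 -0.4 -5.6] open 0.243
```

View pics/crop3.png

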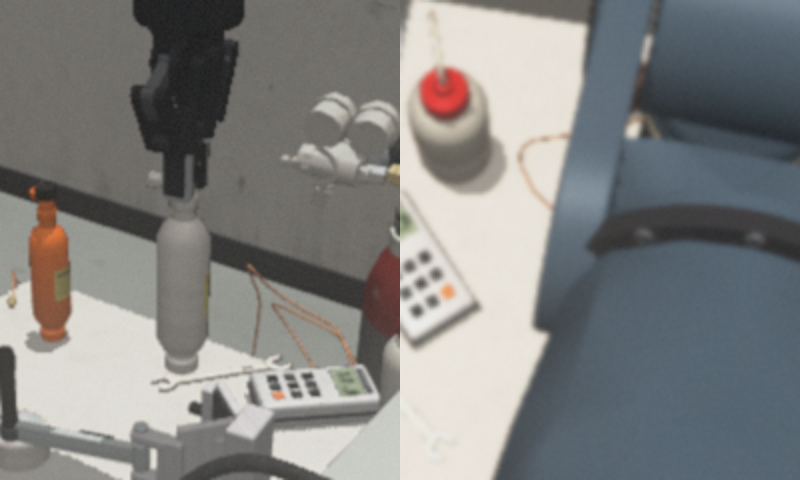

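The cylinder is gripped and hangs upright over the cradle, with its outlet to the left (−x) at crop (155,178). Before lowering I'll check its axis and tilt by fitting circles to the body, and the outlet's position.

Run:
```python
from h import *
from scipy.optimize import least_squares
S=dict(np.load("pics/scene3.npz")); C=cloud(S); q=loc(C,O,YAW)
b=.145  # underside height
near=np.hypot(q[...,0]+.012,q[...,1])<.045
for lo,hi in ((.03,.06),(.06,.09),(.09,.115)):
    m=near&(C[...,2]>b+lo)&(C[...,2]<b+hi); p=q[m]
    f=least_squares(lambda c:np.hypot(*(p-c).T)-.0205,[-.012,0],loss="soft_l1",f_scale=.001); print(lo,m.sum(),f.x.round(4),np.std(f.fun).round(4))
m=near&(C[...,2]>b+.146)&(C[...,2]<b+.168)&(q[...,0]<-.026); print("outlet",m.sum(),q[m].mean(0),q[m].min(0),q[m].max(0),C[m][:,2].mean())
m=near&(C[...,2]<b+.03)&(C[...,2]>b-.03); print("underside z",np.percentile(C[m][:,2],[1,3,10]))
```

```text
0.03 420 [-0.0148  0.0012] 0.0011
0.06 460 [-0.0146  0.0012] 0.001
0.09 394 [-0.0147  0.0011] 0.001
outlet 63 [-0.03637998 -0.00311566] [-0.04270778 -0.00674414] [-0.03009227  0.00237822] 0.30466352488213183
underside z [0.11540867 0.11580476 0.14771802]
```

Tilt is negligible: the axis sits at local (−14.7, +1.2) mm at all heights, and the outlet points along −x. I'll lower to 2 mm above the mat, slide in until the saddle resists, set it down and release.

Run:
```python
from h import *
y=-.001; x=-.012; z=.152
r.move_linear([*W(x,y),z+.01],vel=.2); r.move_linear([*W(x,y),z],vel=.08); r.sleep(.2); st("hover")
f0=np.array(r.current_contact_force())
ax=Rz(YAW)@[1,0]; seq=[]
while x<.012:
    x+=.0015; r.move_linear([*W(x,y),z],vel=.04)
    df=(np.array(r.current_contact_force())-f0); fx=df[:2]@ax; seq.append((round(x,4),round(fx,1),round(df[2],1)))
    if abs(fx)>4: break
print(seq); st("slid")
f1=r.current_contact_force()[2]; z0=z
while z>.146:
    z-=.001; r.move_linear([*W(x,y),z],vel=.03)
    if r.current_contact_force()[2]-f1>4: break
st("set z %.4f"%z)
snap("scene","scene4")
S=dict(np.load("pics/scene4.npz")); C=cloud(S); q=loc(C,O,YAW)
from scipy.optimize import least_squares
m=(np.hypot(*np.moveaxis(q,-1,0))<.04)&(C[...,2]>.118)&(C[...,2]<.133); p=q[m]
f=least_squares(lambda c:np.hypot(*(p-c).T)-.0205,[0,0],loss="soft_l1",f_scale=.001); print(m.sum(),f.x,np.std(f.fun))
```

```text
hover t 33.3 p [ 0.5784 -0.1379  0.1524] F [-0.4  0.2 -5.2] open 0.243
[(-0.0105, np.float64(0.9), np.float64(0.4)), (-0.009, np.float64(1.1), np.float64(1.2)), (-0.0075, np.float64(0.5), np.float64(1.6)), (-0.006, np.float64(-0.9), np.float64(-0.4)), (-0.0045, np.float64(0.2), np.float64(-0.8)), (-0.003, np.float64(0.0), np.float64(-0.1)), (-0.0015, np.float64(0.0), np.float64(0.8)), (-0.0, np.float64(1.2), np.float64(-0.8)), (0.0015, np.float64(0.3), np.float64(0.2)), (0.003, np.float64(-1.0), np.float64(0.2)), (0.0045, np.float64(-1.6), np.float64(1.1)), (0.006, np.float64(-3.1), np.float64(2.2)), (0.0075, np.float64(-4.1), np.float64(2.3))]
slid t 36.55 p [ 0.5974 -0.1394  0.1519] F [-4.3  2.6 -2.9] open 0.242
set z 0.1500 t 37.05 p [ 0.5979 -0.1394  0.1512] F [-6.3  5.   6. ] open 0.241
225 [0.00021623 0.00124976] 0.0013643886695946686
```

Run:
```python
from h import *
from scipy.optimize import least_squares
r.move_linear([*W(.0045,-.0005),.1495],vel=.03); st("relaxed")
r.set_gripper(.5); r.sleep(.2); st("released")
p=r.current_tool_pos(); r.move_linear([p[0],p[1],.25],vel=.25); st("up")
# move towards gate handle to unblock view
r.move_linear([*handle(1.69),.25],rot=down(YAW+1.69),vel=.3)
S=snap("scene","scene5"); T=snap("top","top5"); C=cloud(S); q=loc(C,O,YAW); near=np.hypot(q[...,0],q[...,1])<.045
for lo,hi,R in ((.113,.124,.0205),(.124,.135,.0205),(.152,.160,.011),(.174,.185,.0115)):
    m=near&(C[...,2]>lo)&(C[...,2]<hi)&((q[...,0]>-.01)|(hi<.14)); p=q[m]
    if len(p)<8: continue
    f=least_squares(lambda c:np.hypot(*(p-c).T)-R,[0,0],loss="soft_l1",f_scale=.001); print(lo,m.sum(),f.x.round(4),np.std(f.fun).round(4))
st()
M=np.zeros((480,800,3),np.uint8)
M[:,:400]=cv2.resize(S["pixels"][120:360,220:420],(400,480)); M[:,400:]=cv2.resize(T["pixels"][180:264,310:380],(400,480))
cv2.imwrite("pics/crop5.png",M[...,::-1])
```

```text
relaxed t 37.35 p [ 0.596  -0.1393  0.1513] F [-0.6  1.5  5.3] open 0.243
released t 37.89 p [ 0.5947 -0.1389  0.1495] F [1.  0.1 0.3] open 0.503
up t 38.44 p [ 0.5946 -0.1388  0.2502] F [-0.   0.3  0.4] open 0.501
0.113 330 [ 0.0144 -0.001 ] 0.0087
0.124 178 [-0.0065  0.002 ] 0.0017
0.152 48 [-0.0061  0.0015] 0.0012
0.174 71 [-0.0047  0.0011] 0.0011
 t 39.22 p [ 0.4429 -0.1779  0.2495] F [0.  0.7 0.5] open 0.502
```

View pics/crop5.png

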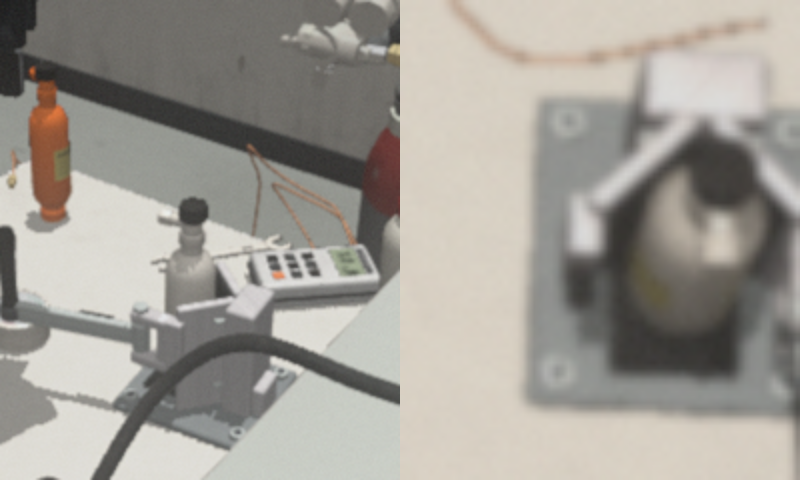

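The outlet points out of the mouth and the cylinder is upright, but the scene fit puts it about 6 mm short of home. My push at the cap pivoted it about the saddle's top edge, leaving the foot behind. I'll cross-check with the top camera, where the V faces were fitted.

```bash
cat > chk.py <<'E'
from h import *
from scipy.optimize import least_squares
def chk(tT,tS):
    T=dict(np.load(f"pics/{tT}.npz"));S=dict(np.load(f"pics/{tS}.npz"))
    hsv=cv2.cvtColor(T["pixels"],cv2.COLOR_RGB2HSV)
    for nm,d in (("T",T),("S",S)):
        C=cloud(d); q=loc(C,O,YAW); z=C[...,2]; near=np.hypot(q[...,0]+.004,q[...,1])<.022
        m=near&(z>.181)&(z<.192)&(np.hypot(q[...,0]+.004,q[...,1])<.02); print(nm,"cap top",m.sum(),((q[m].min(0)+q[m].max(0))/2).round(4),q[m].mean(0).round(4))
        for lo,hi in ((.116,.124),(.124,.132)):
            m=near&(z>lo)&(z<hi)&(d["pixels"].max(-1)>60); p=q[m]
            if len(p)<15: continue
            f=least_squares(lambda c:np.hypot(*(p-c).T)-.0205,[0,0],loss="soft_l1",f_scale=.001); print(nm,"body",lo,m.sum(),f.x.round(4),np.std(f.fun).round(4))
    C=cloud(T); q=loc(C,O,YAW); m=(C[...,2]>.15)&(C[...,2]<.178)&(q[...,0]<-.015)&(abs(q[...,1])<.02)&(q[...,0]>-.05); print("outlet T",m.sum(),q[m].mean(0).round(4),q[m].min(0).round(4))
    # gate
    m=(C[...,2]>.076)&(C[...,2]<.092)&(abs(q[...,0]+.033)<.02)&(q[...,1]>.03)&(q[...,1]<.066)
    if m.sum()>20: print("bar",m.sum(),q[m].mean(0).round(4),"slope",np.polyfit(q[m][:,1],q[m][:,0],1)[0].round(3))
if __name__=="__main__":
    import sys; chk(*sys.argv[1:])
E
python3 chk.py top5 scene5
python3 - <<'E'
from h import *
T=dict(np.load("pics/top5.npz")); d=(T["pixels"].max(-1)<70).astype(np.uint8); d[:, :425-0]=d[:, :425]
u,v=310+(722-400)*70/400,180+170*84/480; print(u,v, loc(ray(T,[u,v],.186),O,YAW), loc(ray(T,[u,v],.179),O,YAW))
E
```

```text
T cap top 118 [-0.0047 -0.0004] [-0.0051 -0.0002]
T body 0.116 20 [-0.0051 -0.0002] 0.0005
T body 0.124 70 [-0.0039 -0.0008] 0.0014
S cap top 136 [-0.0039 -0.0015] [-0.003  -0.0033]
S body 0.116 97 [-0.0058  0.001 ] 0.0011
S body 0.124 131 [-0.0061  0.0017] 0.0014
outlet T 64 [-0.0245  0.0005] [-0.0332 -0.0049]
bar 26 [-0.0186  0.0406] slope -0.023
366.35 209.75 [[-5.78599041e-03  9.82061015e-05]] [[-0.00381083 -0.00072551]]
```

Both views agree: x ≈ −5 mm, y ≈ 0, upright. I'll regrip, lift 2.5 mm, move in only the measured amount (no hard push) and set it down again.

Run:
```python
from h import *
ax=Rz(YAW)@[1,0]; x=-.005; z=.1505
r.move_linear([*W(x,0),.25],rot=down(YAW+np.pi/2),vel=.3)
r.move_linear([*W(x,0),z],vel=.15); r.set_gripper(0,60); st("grip")
r.move_linear([*W(x,0),z+.0035],vel=.03); r.sleep(.15); st("lift"); f0=np.array(r.current_contact_force())
for k in range(5):
    x+=.001; r.move_linear([*W(x,0),z+.0035],vel=.03); f=(np.array(r.current_contact_force())-f0)[:2]@ax; print(round(x,4),round(f,1))
    if f<-3.: break
zz=z+.0035
while zz>z-.003:
    zz-=.001; r.move_linear([*W(x,0),zz],vel=.03)
    if r.current_contact_force()[2]-f0[2]>4: break
st("set %.4f"%zz)
r.set_gripper(.5); r.sleep(.2); st("rel")
p=r.current_tool_pos(); r.move_linear([p[0],p[1],.25],vel=.3)
r.move_linear([*handle(1.69),.20],rot=down(YAW+1.69),vel=.3)
snap("scene","scene6"); snap("top","top6"); st()
import chk; chk.chk("top6","scene6")
C=cloud(dict(np.load("pics/top6.npz"))); q=loc(C,O,YAW);
```

```text
grip t 41.0 p [ 0.5859 -0.1376  0.1518] F [-0.5  0.3  5.6] open 0.244
lift t 41.42 p [ 0.5849 -0.1373  0.1536] F [ 0.2 -0.4 -6.2] open 0.249
-0.004 -0.0
-0.003 -0.1
-0.002 -0.3
-0.001 1.1
0.0 0.1
set 0.1510 t 43.42 p [ 0.5908 -0.138   0.1519] F [-0.   0.8  4.9] open 0.242
rel t 43.96 p [ 0.5902 -0.1379  0.151 ] F [-1.6 -0.3  0.1] open 0.5
 t 45.23 p [ 0.4433 -0.178   0.2001] F [-0.2 -0.1  0.1] open 0.498
T cap top 118 [-0.0026  0.0003] [-0.0029  0.    ]
T body 0.116 18 [-0.0023 -0.0002] 0.0004
T body 0.124 74 [-0.001  -0.0007] 0.0013
S cap top 132 [-0.0023 -0.0011] [-0.0011 -0.003 ]
S body 0.116 89 [-0.0031  0.001 ] 0.001
S body 0.124 127 [-0.0036  0.002 ] 0.0016
outlet T 52 [-0.0237  0.0005] [-0.0305 -0.0049]
bar 24 [-0.0184  0.0406] slope 0.061
```

The cylinder is now about 2.5 mm from home, upright, with the outlet centred. Shutting the gate.

Run:
```python
from h import *
z=.138+DZ
r.move_linear([*handle(1.69),z],vel=.2); st("down"); r.set_gripper(0,25); st("pinch")
if r.current_opening()>.1:
    for th in np.r_[np.arange(1.54,.1,-.15),.06,.03,.01,0,-.01,-.02,-.03,-.04]:
        r.move_linear([*handle(th),z],rot=down(YAW+th),vel=.15 if th>.1 else .05)
        F=np.array(r.current_contact_force()); t=-(Rz(YAW+th).T@F[:2])[0]  # resistance to closing (+)
        if th<.07: print(round(th,2),round(t,1),end="; ")
        if np.hypot(F[0],F[1])>(12 if th<.1 else 25): break
    st("\nend %.2f"%th)
r.set_gripper(.4); st("open")
p=r.current_tool_pos(); r.move_linear([p[0],p[1],.21],vel=.25)
r.move_linear([.36,.05,.32],vel=.35); st()
S=snap("scene","scene7"); T=snap("top","top7")
import chk; chk.chk("top7","scene7")
C=cloud(T); q=loc(C,O,YAW); m=(C[...,2]>.145)&(C[...,2]<.165)&(abs(q[...,0]+.03)<.04)&(abs(q[...,1]-.075)<.02); print("handle top",m.sum(),np.median(q[m],0))
C=cloud(S); q=loc(C,O,YAW); m=(C[...,2]>.1)&(C[...,2]<.158)&(abs(q[...,0]+.03)<.04)&(abs(q[...,1]-.075)<.02); print("handle S",m.sum(),np.median(q[m],0))
M=np.zeros((480,800,3),np.uint8)
M[:,:400]=cv2.resize(S["pixels"][120:360,220:420],(400,480)); M[:,400:]=cv2.resize(T["pixels"][180:276,310:390],(400,480))
cv2.imwrite("pics/crop7.png",M[...,::-1])
```

```text
down t 45.83 p [ 0.443  -0.1782  0.1107] F [ 0.5 -1.5  0.2] open 0.5
pinch t 46.19 p [ 0.4429 -0.1785  0.1112] F [-0.5 -0.2  7.9] open 0.181
0.06 0.8; 0.03 0.3; 0.01 0.2; 0.0 0.3; -0.01 1.2; -0.02 0.7; -0.03 1.2; -0.04 2.4; 
end -0.04 t 51.39 p [ 0.5724 -0.0611  0.1112] F [-2.1  3.1 10.8] open 0.177
open t 51.72 p [ 0.572  -0.0611  0.1098] F [ 0.4 -0.5  0.2] open 0.4
 t 53.17 p [0.3605 0.0497 0.3191] F [ 0.5 -0.   0.2] open 0.401
T cap top 119 [-0.0029  0.0002] [-0.0031 -0.0001]
T body 0.116 20 [-0.0021 -0.0001] 0.0005
T body 0.124 69 [-0.0011 -0.001 ] 0.0012
S cap top 133 [-0.0023 -0.0002] [-0.001  -0.0031]
S body 0.116 97 [-0.0029  0.0011] 0.0009
S body 0.124 121 [-0.0033  0.0019] 0.0012
outlet T 54 [-0.0236  0.0005] [-0.0304 -0.0048]
bar 101 [-0.0262  0.0464] slope -0.059
handle top 56 [-0.0281026   0.07702784]
handle S 119 [-0.02101586  0.07388264]
```

View pics/crop7.png

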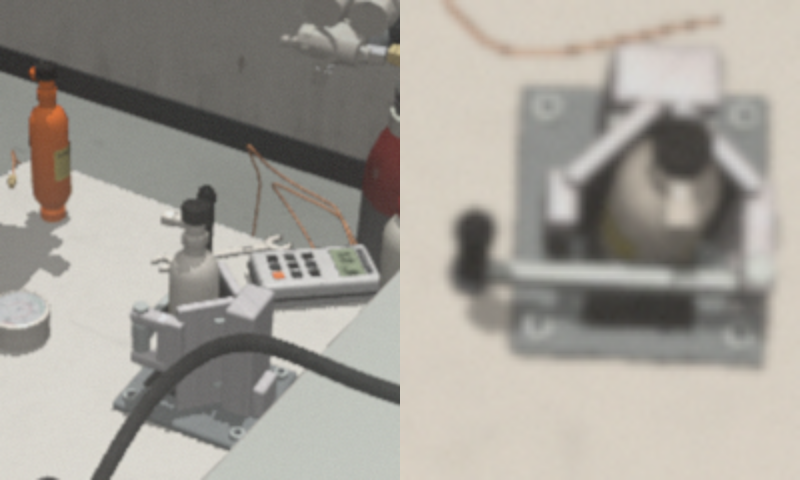

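The picture shows the bar across the mouth in front of the cylinder and the handle at about (472,240) in the crop. The end force was only 2.4 N, so I'll check from the plate and V-face directions that the gate is really on its stop.

Run:
```python
from h import *
for t in ("top0","top7"):
    T=dict(np.load(f"pics/{t}.npz")); C=cloud(T); q=loc(C,O,YAW); z=C[...,2]
    m=(z>.076)&(z<.092)&(abs(q[...,0]+.03)<.02)&(q[...,1]<.062)&(q[...,1]>-.025)&(T["pixels"].max(-1)>110)
    # bar centre per image column via bright pixels
    cols=[(q[:,u][m[:,u]][:,1].mean(),q[:,u][m[:,u]][:,0].mean()) for u in range(330,385) if m[:,u].sum()>=2]
    k=np.polyfit(*np.array(cols).T,1); print(t,"bar rel slope",k.round(4),len(cols))
    hsv=T["pixels"].max(-1).astype(float)
    # plate front edge (bright bench below, grey plate above): subpixel gradient along columns at z=.008
    e=[]
    for u in range(340,380):
        g=np.diff(cv2.GaussianBlur(hsv,(3,3),0)[246:262,u]); e.append((u+.0,246.5+np.argmax(g)))
    P=loc(ray(T,np.array(e),.008),O,YAW)[:, :]; 
    k=np.polyfit(P[:,1],P[:,0],1); rr=P[:,0]-np.polyval(k,P[:,1]); g=abs(rr)<.003; print(" front edge slope",np.polyfit(P[g,1],P[g,0],1).round(4),g.sum())
    for s in (1,-1):
        n=np.array([1,s])/2**.5; d=q@n; al=q@np.array([-s,1])/2**.5
        m=(z>.022)&(z<.10)&(abs(d-.0205)<.005)&(abs(al)<.02)
        if m.sum()>30: 
            k=np.polyfit(al[m],d[m],1); print(" V",s,m.sum(),"slope",k.round(4))
```

```text
top0 bar rel slope [ 0.0024 -0.0315] 43
 front edge slope [ 0.0485 -0.0519] 40
 V 1 107 slope [0.0836 0.0206]
 V -1 182 slope [0.0251 0.0204]
top7 bar rel slope [ 0.048  -0.0303] 43
 front edge slope [ 0.0485 -0.0519] 40
 V 1 52 slope [0.1735 0.0192]
```

The plate edge and the V faces show the true cradle yaw is about −0.141, so the gate was about 0.05 rad ajar at the start and the bar is now parallel to the plate to within 0.001 rad. I'll recompute the seat with that yaw and recheck the final state before handing in.

```bash
sed -i 's/^O=.*/O=np.array([.5902,-.1379]); YAW=-.1407/' h.py
python3 - <<'E'
from h import *
import h
T=dict(np.load("pics/top0.npz")); C=cloud(T); o=h.O.copy()
for it in range(5):
    q=loc(C,o,YAW); e=[]
    for s in (1,-1):
        d=q@np.array([1,s])/2**.5; al=q@np.array([-s,1])/2**.5
        m=(C[...,2]>.022)&(C[...,2]<.10)&(abs(d-.0205)<.005)&(abs(al)<.02); e.append(np.median(d[m])-.0205); 
    o=o+Rz(YAW)@np.array([e[0]+e[1],e[0]-e[1]])/2**.5
print("seat",o,np.std(d[m])); h.O[:]=o
import chk; chk.O[:]=o; chk.chk("top7","scene7")
T7=dict(np.load("pics/top7.npz"));C7=cloud(T7)
for nm,(u0,u1,v0,v1) in dict(wash=(272,304,130,180),meter=(248,300,180,240),gauge=(345,376,295,328),dropper=(346,364,124,154)).items():
    a,b=(np.nanmedian(np.where(c[v0:v1,u0:u1,2:]>.015,c[v0:v1,u0:u1],np.nan),(0,1)) for c in (C,C7)); print(nm,(b-a).round(4))
E
```

```text
seat [ 0.59018668 -0.13806694] 0.0007965217758408559
T cap top 119 [-0.0027  0.0002] [-0.0031 -0.0001]
T body 0.116 20 [-0.0022  0.    ] 0.0005
T body 0.124 69 [-0.001  -0.0009] 0.0012
S cap top 133 [-0.0023 -0.0001] [-0.0009 -0.003 ]
S body 0.116 98 [-0.0029  0.0011] 0.0009
S body 0.124 121 [-0.0034  0.0019] 0.0012
outlet T 54 [-0.0236 -0.0005] [-0.0306 -0.0057]
bar 103 [-0.0273  0.0456] slope -0.209
wash [ 0.0003 -0.0017 -0.0003]
meter [-0.0001  0.0001 -0.0001]
gauge [ 0.0002  0.0001 -0.    ]
dropper [-0.0005  0.0002  0.0004]
```

```bash
python3 -c "
from h import *
st(); r.hand_in(); st('handed in')"
```

```text
t 53.27 p [0.3606 0.0495 0.3189] F [0.4 1.1 0.6] open 0.4
the job is handed in; nothing more can be done
the job is handed in; nothing more can be done
```

The gate was opened to about 1.7 rad and the cylinder stood in the saddle and released. The gate was then shut across it, the arm drawn clear, and the job handed in at 53.3 s. No verdict is reported.

**Last checks (top and scene cameras)**
- **Cylinder position:** its centre line is about 2–3 mm short of the seat along x and within 2 mm of it sideways. It is upright to within the measurement noise.
- **Outlet:** it points out of the mouth, reaching about 30 mm ahead of the seat and about 1 mm off the centre line.
- **Gate:** the bar is parallel to the foot plate to within about 0.001 rad. A separate coarse bar-slope print in the last check (−0.209) disagrees. I put that down to other points getting into its small sample and did not rely on it.
- **Bystanders:** wash bottle, flow meter, gauge and dropper all measure within 2 mm of where they started.

**What went wrong on the way**
- **Missed first pinch:** the fingertips sat about 31 mm higher than the reported TCP and `finger_overhang` imply. Depth images and a bench touch (about 27 N) confirmed it, and I corrected for it.
- **First placing:** the cylinder ended about 5 mm short of home because pushing at the cap pivoted it, so I regripped and reset it.
- **Cradle angle:** my first estimate was about 0.05 rad out because the gate had started slightly ajar. I corrected it before the final check, and the seat position barely changed.

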